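Block a portable oscilloscope in its shipping carton with foam

ROBOT

A 7-joint arm with a two-finger parallel gripper is mounted at the origin on the work surface. World frame = base frame: x ahead of the robot, y to its left, z up, the work surface at z = 0. Lengths are in mm, angles in rad, forces in N, time in s.
With the tool pointing down it reaches from about 425 to 800 mm from the base axis. Payload 8.3 kg.
Tool frame: the origin (TCP) lies midway between the tips of the shut fingers; the grasp point (between the pads) lies ctrl.grip_point_offset behind it (ctrl.grip_point_offset is the distance from the TCP to the grasp point, in mm); y points along the fingers, z is the direction in which the jaws open and shut, and the axes are right-handed (so a half turn about y gives the same grasp; the last joint's range is limited). The gripper opens to 85 mm and grips with 20 to 120 N. Pads are 22 mm wide; open, the fingers measure 114 mm over their backs; the gripper's body (76 mm by 85 mm) begins 54 mm behind the grasp point. The pads swing forward as they close: fully open they stand 13 mm farther back than shut.
Start: joints at [-1.339, 0.383, 0.016, 1.37, -0.006, 1.388, -0.046], TCP at [181.541, 598.035, 231.279] pointing down, gripper open.
Joint ranges: [-2.95, 2.95], [-0.25, 2.06], [-1.52, 1.56], [0.18, 2.33], [-1.44, 4.58], [0.02, 2.06], [-3.01, 3.01]. Speed limits (rad/s): [2.39, 2.39, 3.01, 3.01, 3.14, 3.14, 3.14].

INTERFACE

Orientations are given as a rotation vector (axis times angle).
In Python, from bench import ctrl, get_image, camera_info gives the robot as it stands.
- The arm moves only by the tool step_arm, never from a script. Its argument "plan" is a list of rows, each a list of 3 entries, a list of its own where there are three numbers: the closure, from 0 (fully open) to 1 (shut), then the shift along the tool's x, y, z as a fraction of full scale, then the turn about the tool's y as a fraction of full scale. In form: [[grip, [x, y, z], yaw], ...]. A call has 1 to 5 rows; each row shifts and turns the commanded pose from where the row before left it, along the tool's axes as they then stand; what a row does not reach is not made up. Full scale, the value 1, is 0.75 m for a shift and 60 degrees for a turn. A row lasts 1/12 s, in which the tool goes at most 41.7 mm and 7.16 degrees, less where a joint would pass 70% of its speed; a pose out of reach is approached as far as the arm can. A call with a number of a shift or a turn outside -1 to 1 is refused whole. A call with a gripper value outside its range is refused whole. The fingers move at their own pace and stop on an object; the grip force is fixed at half the most. Time passes only in rows, so rows that do not move let the fingers close. It gives the time, the measured TCP pose, the force and the opening at its end, in the units of the state.
- ctrl.state(): the state, without advancing time (a new reading comes with each control period).
- get_image(name): name is "scene" or "side" or "wrist"; returns (picture, depth): 420x560x3 uint8, blue, green, red; 420x560 float32, mm along the optical axis (not along the pixel's ray), 0 where there is no reading.
- camera_info(name): a dict with "camera_matrix" (3x3 intrinsics, pixels), "eye" and "attitude" of the camera in the world. Camera axes: x right, y up, looking along -z (the intrinsics and any distortion apply to the point x, -y, -z); pixel columns grow to the right and rows downward; lengths in mm; the calibration is good to about 2 mm. A picture is of the moment at which its call begins: read the wrist's pose just before it. camera_info takes no time and is no camera call; for the wrist camera it gives the pose at the moment of the call.
- ctrl.hand_in(): hands the job in, once; it reports no verdict.
The state is a dict: "t": time; "joint_positions": joint angles; "qvel": joint speeds; "joint_torque": joint torques, N m; "tool_pos": TCP position; "tool_rot": TCP orientation; "contact_force": force on the tool from outside, world axes, zero at the start; "torque": the same for the moment, N m; "grip_width": opening from 0.0 (shut) to 1.0 (fully open).
Only numpy, scipy, OpenCV 4.12 (cv2) and the standard library are available. Lean on these libraries where they do the work, as an engineer would, in place of code of your own. Each camera call takes 0.05 s, during which the arm holds its last target.

TASK

The portable oscilloscope in the open carton still slides about. Shove it along until it sits against the foam cushion glued into one end, then fill the gap left at the other end with the loose foam block that fits it, pushed right down to the carton's floor so that nothing can shift. Leave everything else on the bench where it is.

Things in the scene. Friction and masses are not known exactly. Their poses are not given: they have to be found in the camera images.
- carton: Open brown cardboard mailer, fixed to the bench, outside 134 (its x) by 272 (its y) by 66 mm high. Walls and floor are 4 mm: inside 126 by 264 mm, 62 mm deep, inner end walls at y = -132 and +132 mm. Origin on the bench under its middle, z up. The lid is folded back over the +x side and slopes down onto the bench (to x = +235 mm), nowhere above the rim.
- cushion (a point): Middle of the exposed face of the charcoal foam cushion glued inside the carton's +y end wall: 126 mm wide, 30 mm thick, 54 mm high. Its face lies at y = +102 mm of the carton; the oscilloscope goes against it. Axes as the carton's.
- gap (a point): Point on the carton's floor (4 mm above the bench, y = -100 mm of the carton) in the middle of the gap 64 mm long and 126 mm wide that is left at the -y end once the oscilloscope sits against the cushion. Axes as the carton's.
- scope_c (a point): Centre of the grey portable oscilloscope, lying face up, loose on the carton's floor: 120 (its x) by 170 (its y) by 42 mm high, 0.55 to 0.9 kg; knobs and sockets stand 12 mm above its face. Axes nearly as the carton's. At the start 8 to 22 mm is free at the cushion, 42 to 56 mm at the other end. It slides with 3 to 8 N. Against the cushion this point is at y = +17 mm of the carton.
- block_wide_c (a point): Centre (half-way up) of the wider loose block of firm charcoal foam on the bench: 116 long (its x), 60 thick (its y), 60 mm high; 40 g. The upper 30 mm of both long sides is upright, the lower 30 mm bevelled in to 48 mm at the foot. Rigid: pinch its top across the thickness. It fits the gap, thickness along the carton's y, either way round; on the floor its top is 2 mm below the rim.
- block_narrow_c (a point): Centre (half-way up) of the narrower loose charcoal foam block standing on the bench: 116 mm long (its x), 38 mm thick (its y), 60 mm high (its z); bevelled the same way. Too thin for the gap; it is to stay where it is.
- boards: Stack of four bare green circuit boards lying on the bench, about 80 by 100 by 7 mm; origin under its centre. To be left alone.
- battery: Black and copper block battery standing upright, 26 by 18 by 48 mm; origin under its centre. To be left alone.
- tape_roll: Roll of brown packing tape lying flat, 100 mm across, 48 mm high; origin at the bench in its middle. To be left alone.
- screwdriver: Screwdriver with red handle lying on the bench, 180 mm long along its x; origin under its middle. To be left alone.
Things that resemble listed ones, but are neither listed nor needed, are in the scene too. Of the things that look like the part that bears scope_c, take the one that is farthest to the robot's right at the start.

How it is judged:
By the outcome, as a careful person would: the job done as asked, in the order asked, and still so for the second after the job is handed in, with the robot touching nothing.
It also fails if it takes over 51 s, if anything falls off the work surface, if the arm or the gripper's body presses on something with over 40 N, if the wrist force passes 120 N, or if a joint passes its speed limit or range.

## Working session

There is one attempt and no reset: what is moved stays moved. The work goes in short steps, Python scripts to look and compute and a tool call to move; the robot and the scene stay as the last step left them, time stands still between calls to the robot, and variables do not carry over. Pictures are saved under pics/ and viewed, and the job is handed in when it is done.

Besides the shell and the picture viewer there is one more tool, called after "Emit:" as name([rows], argument=value, ...), one row to a line, values as JSON. step_arm: Moves the arm, as the interface text tells. Its arguments: {"type":"object","properties":{"plan":{"type":"array"}},"required":["plan"]}

```bash
mkdir -p pics; ls; python3 - <<'E'
from bench import ctrl,get_image,camera_info
import cv2,numpy as np
s=ctrl.state();print(s, ctrl.grip_point_offset)
for n in ["scene","side"]:
    im,d=get_image(n);cv2.imwrite(f"pics/{n}0.png",im);np.save(f"pics/{n}0.npy",d);print(n,camera_info(n))
print(camera_info("wrist"))
print(ctrl.state()['t'])
E
```

```text
pics
{'t': 0.0, 'joint_positions': array([-1.33889012,  0.38423087,  0.0163686 ,  1.37116209, -0.00627647,
        1.38816512, -0.04652026]), 'qvel': array([-0.00142743, -0.00210943,  0.0003156 , -0.00059545, -0.00077187,
       -0.00184705,  0.00011119]), 'joint_torque': array([ 2.42694950e-04, -6.27608943e+01,  8.44406951e-01, -3.71817648e+01,
        1.66230270e-02,  1.45112895e-02,  3.01693535e-05]), 'tool_pos': array([181.42354797, 597.57367768, 230.27976049]), 'tool_rot': array([-1.56029226,  0.23158667, -0.23122879]), 'contact_force': array([-0.05836772, -0.29962944,  0.29106707]), 'torque': array([-0.03246012, -0.03612995,  0.04302628]), 'grip_width': 1.0012370606416647} 18.700000000000003
scene {'camera_matrix': array([[380.32477299,   0.        , 281.3431978 ],
       [  0.        , 380.32477299, 205.52245226],
       [  0.        ,   0.        ,   1.        ]]), 'eye': array([1249.96843405,  272.87050546,  656.12685235]), 'attitude': array([0.61597862, 0.86251229, 1.76917815])}
side {'camera_matrix': array([[415.66586112,   0.        , 285.4782444 ],
       [  0.        , 415.66586112, 211.56486476],
       [  0.        ,   0.        ,   1.        ]]), 'eye': array([ -88.0643103 , -547.84011144,  758.6700879 ]), 'attitude': array([ 0.83104   , -0.35435572, -0.73960055])}
{'camera_matrix': array([[302.34264591,   0.        , 274.45686176],
       [  0.        , 302.34264591, 211.14931646],
       [  0.        ,   0.        ,   1.        ]]), 'eye': array([110.5338986 , 618.06526087, 372.6141569 ]), 'attitude': array([-0.25470018, -0.18553014,  1.26711467])}
0.1
```

View pics/scene0.png

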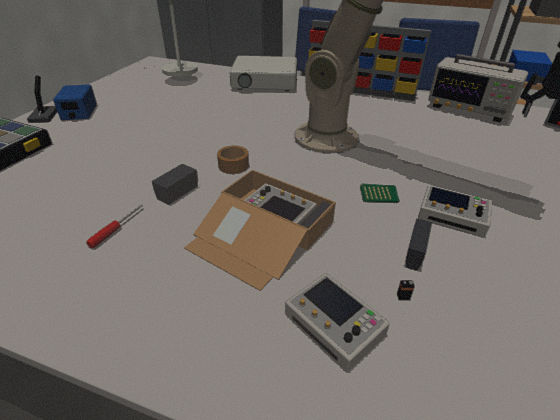

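View pics/side0.png

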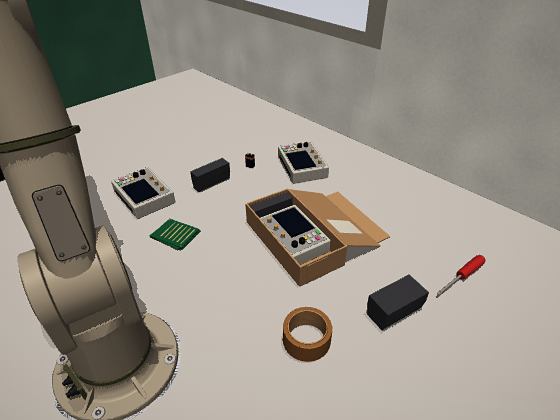

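The scene view shows the carton at about (265,225) px and the oscilloscope inside it. That one is farthest to the robot's right (-y, image left). The wide block is at (175,183), the narrow block at (418,243), and two decoy scopes are at (455,208) and (337,315). Next I'll build a top-down map from depth.

```bash
cat > h.py <<'E'
import numpy as np,cv2
from scipy.spatial.transform import Rotation as R
from bench import ctrl,get_image,camera_info
def cloud(im,d,ci):
    K=ci['camera_matrix'];v,u=np.mgrid[0:d.shape[0],0:d.shape[1]]
    x=(u-K[0,2])/K[0,0]*d;y=(v-K[1,2])/K[1,1]*d
    P=np.stack([x,-y,-d],-1)@R.from_rotvec(ci['attitude']).as_matrix().T+ci['eye']
    P[d<=0]=np.nan
    return P
def ortho(im,P,x0,x1,y0,y1,res=1.0):
    # image: rows = x descending (up = +x), cols = y descending (left=+y)
    H=int((x1-x0)/res);W=int((y1-y0)/res)
    out=np.zeros((H,W,3),np.uint8);z=np.full((H,W),-1e9)
    p=P.reshape(-1,3);c=im.reshape(-1,3);ok=np.isfinite(p[:,0])
    p=p[ok];c=c[ok];r=((x1-p[:,0])/res).astype(int);q=((y1-p[:,1])/res).astype(int)
    m=(r>=0)&(r<H)&(q>=0)&(q<W);p,c,r,q=p[m],c[m],r[m],q[m]
    o=np.argsort(p[:,2]);out[r[o],q[o]]=c[o];z[r[o],q[o]]=p[o,2]
    return out,z
E
python3 - <<'E'
from h import *
for n in ["scene","side"]:
    im=cv2.imread(f"pics/{n}0.png");d=np.load(f"pics/{n}0.npy");P=cloud(im,d,camera_info(n))
    np.save(f"pics/{n}P.npy",P)
    o,z=ortho(im,P,250,950,-400,400,2)
    cv2.imwrite(f"pics/{n}_o.png",cv2.resize(o,None,fx=2,fy=2,interpolation=0)[:600*2])
    for (u,v) in ([(175,183),(418,243),(265,190),(337,315),(455,208),(100,235),(233,155),(378,193)] if n=="scene" else [(397,300),(210,175),(295,230),(460,270),(307,345),(175,233)]):
        print(n,(u,v),P[v,u].round(0))
E
```

```text
scene (175, 183) [ 526. -299.   57.]
scene (418, 243) [546. 355.  61.]
scene (265, 190) [473. -50.  59.]
scene (337, 315) [790. 225.  46.]
scene (455, 208) [351. 439.  43.]
scene (100, 235) [ 746. -378.   24.]
scene (233, 155) [ 273. -245.   20.]
scene (378, 193) [305. 236.   9.]
side (397, 300) [ 477. -328.   59.]
side (210, 175) [498. 341.  43.]
side (295, 230) [494. -16.  48.]
side (460, 270) [ 690. -374.   22.]
side (307, 345) [ 270. -260.   47.]
side (175, 233) [293. 234.   7.]
```

```bash
python3 - <<'E'
from h import *
big=[]
for n in ["scene","side"]:
    im=cv2.imread(f"pics/{n}0.png");P=np.load(f"pics/{n}P.npy")
    p=P.reshape(-1,3)
    # block tops
    for nm,(xa,xb,ya,yb) in dict(wide=(400,620,-420,-220),narrow=(400,640,280,420)).items():
        m=(p[:,0]>xa)&(p[:,0]<xb)&(p[:,1]>ya)&(p[:,1]<yb)&(p[:,2]>55)
        q=p[m];print(n,nm,m.sum(),np.median(q[:,2]).round(1),cv2.minAreaRect(q[:,:2].astype(np.float32)))
    o,z=ortho(im,P,350,750,-220,180,1)
    cv2.imwrite(f"pics/{n}_oc.png",cv2.resize(o,(600,600),interpolation=0))
    h=np.clip((z+5)*3,0,255).astype(np.uint8); cv2.imwrite(f"pics/{n}_zc.png",cv2.resize(h,(600,600),interpolation=0))
E
```

```text
scene wide 541 60.3 ((496.1266174316406, -319.2420959472656), (65.25325775146484, 120.47502899169922), 75.65076446533203)
scene narrow 573 60.4 ((512.583251953125, 358.0735168457031), (37.90976333618164, 119.49083709716797), 85.9775390625)
side wide 1271 59.5 ((493.57781982421875, -320.6043395996094), (62.14607620239258, 119.68205261230469), 74.80522918701172)
side narrow 315 59.4 ((509.7884826660156, 355.96435546875), (45.17512512207031, 117.8636703491211), 86.75819396972656)
```

View pics/side_oc.png

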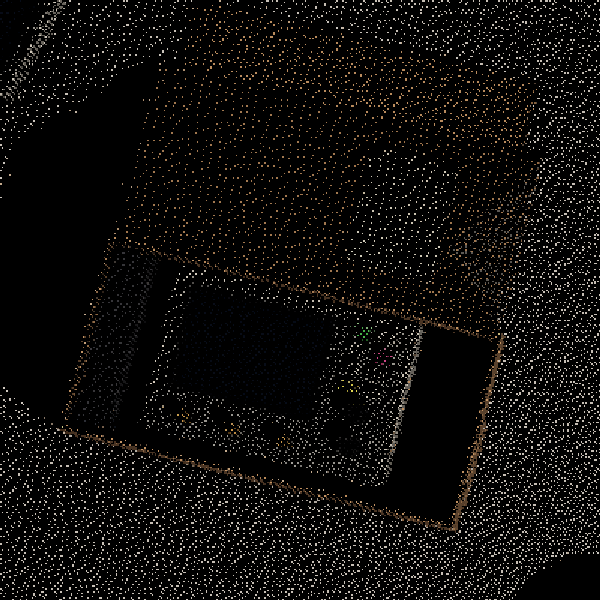

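View pics/scene_oc.png

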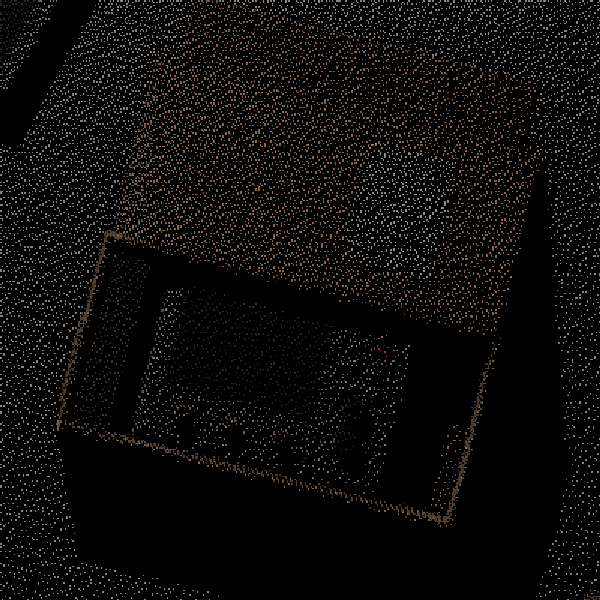

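```bash
cat >> h.py <<'E'
from scipy.optimize import least_squares
def outl(par,q,hx,hy):
    th=par[2];c,s=np.cos(th),np.sin(th);w=q-par[:2]
    a=np.stack([w[:,0]*c+w[:,1]*s,-w[:,0]*s+w[:,1]*c],-1)
    dx=np.abs(a[:,0])-hx;dy=np.abs(a[:,1])-hy
    return np.where((dx<=0)&(dy<=0),np.maximum(dx,dy),np.where((dx>0)&(dy>0),np.hypot(dx,dy),np.maximum(dx,dy))),a
def fitrect(q,hx,hy,p0,keep=8):
    p=np.array(p0,float)
    for k in (30,15,keep,keep):
        d,_=outl(p,q,hx,hy);qq=q[np.abs(d)<k]
        p=least_squares(lambda x:outl(x,qq,hx,hy)[0],p,loss='soft_l1',f_scale=1.5,x_scale=[1,1,.01]).x
    d,_=outl(p,qq,hx,hy);return p,len(qq),np.sqrt(np.mean(d**2))
def tofr(par,q):
    c,s=np.cos(par[2]),np.sin(par[2]);w=q-par[:2]
    return np.stack([w[:,0]*c+w[:,1]*s,-w[:,0]*s+w[:,1]*c],-1)
E
python3 - <<'E'
from h import *
for n in ["scene","side"]:
    im=cv2.imread(f"pics/{n}0.png");P=np.load(f"pics/{n}P.npy");p=P.reshape(-1,3);c=im.reshape(-1,3).astype(int)
    m=(p[:,0]>380)&(p[:,0]<620)&(p[:,1]>-180)&(p[:,1]<160)&(p[:,2]>63.5)&(p[:,2]<69)&(c[:,2]>c[:,0]+15)
    r=fitrect(p[m][:,:2],65,134,[505,-10,-0.23]);print(n,"carton",r)
    par=r[0]
    # scope in carton frame
    f=tofr(par,p[:,:2]);ins=(abs(f[:,0])<62)&(f[:,1]>-130)&(f[:,1]<100)&(p[:,2]>41)&(p[:,2]<50)
    f2=f[ins];print('scope z',np.median(p[ins,2]),'y range',np.percentile(f2[:,1],[0.5,2,98,99.5]),'x',np.percentile(f2[:,0],[0.5,2,98,99.5]))
    lo=f2[f2[:,1]<np.percentile(f2[:,1],3)]
    for i,(x0,x1) in enumerate([(-60,-40),(-40,-20),(-20,0),(0,20),(20,40),(40,60)]):
        k=(f2[:,0]>x0)&(f2[:,0]<x1); print('  ymin/ymax',x0,f2[k,1].min().round(1),f2[k,1].max().round(1)) if k.any() else 0
    # blocks
    for nm,hx,hy,p0 in [("wide",58,30,[495,-320,0]),("narrow",58,19,[511,357,0])]:
        th=np.deg2rad(75.2-90) if nm=="wide" else np.deg2rad(86.4-90)
        th=th+0
        mm=(abs(p[:,0]-p0[0])<90)&(abs(p[:,1]-p0[1])<60)&(p[:,2]>56)
        print(nm,p[mm][:,:2].min(0).round(),p[mm][:,:2].max(0).round(),cv2.minAreaRect(p[mm][:,:2].astype(np.float32)))
E
```

```text
scene carton (array([ 4.98992864e+02, -5.96606627e+00, -2.51238542e-01]), 606, np.float64(2.7992648645712364))
scope z 47.64263271944526 y range [-80.74963303 -77.49007072  85.07249932  86.6332419 ] x [-59.44467744 -56.84770424  40.41064442  41.49770539]
  ymin/ymax -60 -80.8 87.5
  ymin/ymax -40 -81.5 86.9
  ymin/ymax -20 -81.3 87.1
  ymin/ymax 0 -82.8 86.5
  ymin/ymax 20 -81.0 87.8
  ymin/ymax 40 -78.3 76.9
wide [ 435. -361.] [ 562. -274.] ((496.1266174316406, -319.2420959472656), (65.25325775146484, 120.47502899169922), 75.65076446533203)
narrow [452. 335.] [572. 380.] ((512.583251953125, 358.0735168457031), (37.90976333618164, 119.49083709716797), 85.9775390625)
side carton (array([ 4.94505827e+02, -8.50128776e+00, -2.50656124e-01]), 521, np.float64(2.1757459985636762))
scope z 46.817784725589945 y range [-82.35657509 -80.61434855  83.66713225  86.70816621] x [-51.80596797 -50.11411274  57.69287434  61.43118608]
  ymin/ymax -60 -83.0 87.2
  ymin/ymax -40 -82.4 99.8
  ymin/ymax -20 -82.4 86.3
  ymin/ymax 0 -82.8 88.2
  ymin/ymax 20 -82.8 87.1
  ymin/ymax 40 -82.3 99.3
wide [ 431. -365.] [ 559. -278.] ((493.57781982421875, -320.6043395996094), (62.14607620239258, 119.68205261230469), 74.80522918701172)
narrow [450. 333.] [570. 381.] ((509.8156433105469, 356.0650634765625), (45.169246673583984, 117.85499572753906), 87.00100708007812)
```

The two views agree to within about 4 mm. The carton centre is near (497,-7) with yaw -0.251. The scope spans carton y -82 to +87, so it needs about 15 mm of push. The wide block is at about (495,-320) with yaw -0.26. Next I'll work out the tool axes and the moves.

```bash
cat >> h.py <<'E'
CART=np.array([496.7,-7.2,-0.251])
def cw(x,y,par=CART):
    c,s=np.cos(par[2]),np.sin(par[2]);return np.array([par[0]+c*x-s*y,par[1]+s*x+c*y])
def rel(target,jawang=None,rot_first=True):
    """target world xyz; jawang = world angle of jaw direction (mod pi)"""
    s=ctrl.state();M=R.from_rotvec(s['tool_rot']).as_matrix()
    print('t',round(s['t'],2),'pos',s['tool_pos'].round(1),'F',s['contact_force'].round(1),'w',round(s['grip_width'],3),'q',s['joint_positions'].round(2))
    a=np.arctan2(M[1,2],M[0,2]);print('tool axes x,y,z:',M.T.round(3).tolist(),'jaw ang',round(a,3))
    d=np.asarray(target)-s['tool_pos']
    print('shift now axes (frac):',(M.T@d/750).round(4),'mm',(M.T@d).round(1))
    if jawang is not None:
        dl=(jawang-a+np.pi/2)%np.pi-np.pi/2   # world ccw
        turn=dl*np.sign(M[2,1]) # about tool y
        M2=M@R.from_rotvec([0,turn,0]).as_matrix()
        print('turn deg',round(np.degrees(turn),2),'frac',round(np.degrees(turn)/60,4),'alt',round((np.degrees(turn)-np.sign(turn)*180)/60,4))
        print('shift after turn (frac):',(M2.T@d/750).round(4))
E
python3 - <<'E'
from h import *
rel([400,400,200],CART[2])
print(cw(0,-108),cw(0,-100))
E
```

```text
t 0.1 pos [181.4 597.6 230.4] F [ 0.1  0.1 -0.3] w 0.998 q [-1.34  0.38  0.02  1.37 -0.01  1.39 -0.05]
tool axes x,y,z: [[0.957, -0.291, 0.0], [-0.001, -0.002, -1.0], [0.291, 0.957, -0.002]] jaw ang 1.276
shift now axes (frac): [ 0.3554  0.0408 -0.1674] mm [ 266.5   30.6 -125.5]
turn deg 87.49 frac 1.4582 alt -1.5418
shift after turn (frac): [0.1828 0.0408 0.3477]
[ 469.87574324 -111.8157696 ] [ 471.86272522 -104.06645333]
```

```bash
cat >> h.py <<'E'
def rows(target,jawang=None,step=41.0,tstep=7.1,n=None,grip=0):
    s=ctrl.state();M=R.from_rotvec(s['tool_rot']).as_matrix()
    d=np.asarray(target,float)-s['tool_pos'];turn=0.
    if jawang is not None:
        a=np.arctan2(M[1,2],M[0,2]);dl=(jawang-a+np.pi/2)%np.pi-np.pi/2;turn=dl*np.sign(M[2,1])
    n=n or int(max(np.ceil(np.linalg.norm(d)/step),np.ceil(abs(np.degrees(turn))/tstep)))
    print('t',round(s['t'],2),'pos',s['tool_pos'].round(1),'turn',round(np.degrees(turn),1),'d',d.round(1),'n',n)
    for i in range(n):
        f=(M.T@(d/n))/750
        print([grip,f.round(4).tolist(),round(np.degrees(turn)/n/60,4)])
        M=M@R.from_rotvec([0,turn/n,0]).as_matrix()
E
python3 - <<'E'
from h import *
rows([400,380,200],0.6,n=9)
E
```

```text
t 0.1 pos [181.4 597.6 230.4] turn 38.7 d [ 218.6 -217.6  -30.4] n 9
[0, [0.0403, 0.0045, -0.0214], np.float64(0.0717)]
[0, [0.0418, 0.0045, -0.0183], np.float64(0.0717)]
[0, [0.0431, 0.0045, -0.0152], np.float64(0.0717)]
[0, [0.0441, 0.0045, -0.0119], np.float64(0.0717)]
[0, [0.0449, 0.0045, -0.0085], np.float64(0.0717)]
[0, [0.0454, 0.0045, -0.0051], np.float64(0.0717)]
[0, [0.0457, 0.0045, -0.0017], np.float64(0.0717)]
[0, [0.0457, 0.0045, 0.0017], np.float64(0.0717)]
[0, [0.0454, 0.0045, 0.0051], np.float64(0.0717)]
```

Emit:
step_arm([
  [0, [0.04, 0.0045, -0.021], 0.072],
  [0, [0.042, 0.0045, -0.018], 0.072],
  [0, [0.043, 0.0045, -0.015], 0.072],
  [0, [0.044, 0.0045, -0.012], 0.072],
  [0, [0.045, 0.0045, -0.0085], 0.072],
])

```text
t: 0.52
tool_pos: [303.7, 476.2, 213.8]
tool_rot: [-1.506, 0.529, -0.528]
contact_force: [0.4, 1.2, 0.3]
grip_width: 0.998
```

Emit:
step_arm([
  [0, [0.045, 0.0045, -0.005], 0.072],
  [0, [0.046, 0.0045, -0.002], 0.072],
  [0, [0.046, 0.0045, 0.002], 0.072],
  [0, [0.045, 0.0045, 0.005], 0.072],
])

```text
t: 0.85
tool_pos: [400.7, 379.3, 200.5]
tool_rot: [-1.434, 0.762, -0.762]
contact_force: [0.1, 0.2, 0.1]
grip_width: 1.002
```

```bash
python3 - <<'E'
from h import *
rows([*cw(0,-107),150],CART[2],n=14)
E
```

```text
t 0.85 pos [400.7 379.3 200.5] turn 48.4 d [  69.4 -490.2  -50.5] n 14
[0, [0.0424, 0.0048, -0.0206], np.float64(0.0576)]
[0, [0.0436, 0.0048, -0.018], np.float64(0.0576)]
[0, [0.0446, 0.0048, -0.0154], np.float64(0.0576)]
[0, [0.0454, 0.0048, -0.0127], np.float64(0.0576)]
[0, [0.0461, 0.0048, -0.0099], np.float64(0.0576)]
[0, [0.0466, 0.0048, -0.0071], np.float64(0.0576)]
[0, [0.047, 0.0048, -0.0043], np.float64(0.0576)]
[0, [0.0471, 0.0048, -0.0014], np.float64(0.0576)]
[0, [0.0471, 0.0048, 0.0014], np.float64(0.0576)]
[0, [0.047, 0.0048, 0.0042], np.float64(0.0576)]
[0, [0.0466, 0.0048, 0.0071], np.float64(0.0576)]
[0, [0.0461, 0.0048, 0.0099], np.float64(0.0576)]
[0, [0.0454, 0.0048, 0.0126], np.float64(0.0576)]
[0, [0.0446, 0.0048, 0.0153], np.float64(0.0576)]
```

Emit:
step_arm([
  [0.45, [0.0424, 0.0048, -0.0206], 0.0576],
  [0.45, [0.0436, 0.0048, -0.018], 0.0576],
  [0.45, [0.0446, 0.0048, -0.0154], 0.0576],
  [0.45, [0.0454, 0.0048, -0.0127], 0.0576],
  [0.45, [0.046, 0.0048, -0.01], 0.0576],
])

```text
t: 1.27
tool_pos: [424.9, 204.1, 182.4]
tool_rot: [-1.334, 0.991, -0.991]
contact_force: [-0.1, 0.1, 0.4]
grip_width: 0.549
```

Emit:
step_arm([
  [0.45, [0.0466, 0.0048, -0.007], 0.0576],
  [0.45, [0.047, 0.0048, -0.0043], 0.0576],
  [0.45, [0.047, 0.0048, -0.0014], 0.0576],
  [0.45, [0.047, 0.0048, 0.0014], 0.0576],
  [0.45, [0.047, 0.0048, 0.0042], 0.0576],
])

```text
t: 1.68
tool_pos: [450.4, 29.5, 164.7]
tool_rot: [-1.205, 1.216, -1.215]
contact_force: [1.4, -0.8, 0.1]
grip_width: 0.554
```

Emit:
step_arm([
  [0.45, [0.0466, 0.0048, 0.007], 0.0576],
  [0.45, [0.046, 0.0048, 0.01], 0.0576],
  [0.45, [0.0454, 0.0048, 0.0126], 0.0576],
  [0.45, [0.0446, 0.0048, 0.0153], 0.0576],
  [0.45, [0, 0, 0], 0],
])

```text
t: 2.1
tool_pos: [470.3, -116.2, 150.3]
tool_rot: [-1.077, 1.396, -1.4]
contact_force: [-0.8, -0.5, 0.3]
grip_width: 0.551
```

```bash
python3 - <<'E'
from h import *
rel([*cw(0,-107),16],CART[2])
ci=camera_info("wrist");im,d=get_image("wrist");cv2.imwrite("pics/w1.png",im)
np.save("pics/w1.npy",d);P=cloud(im,d,ci);np.save("pics/w1P.npy",P);print(ci)
p=P.reshape(-1,3);c=im.reshape(-1,3).astype(int)
m=(p[:,0]>380)&(p[:,0]<620)&(p[:,1]>-180)&(p[:,1]<160)&(p[:,2]>62)&(p[:,2]<70)&(c[:,2]>c[:,0]+15)
print(m.sum());print(fitrect(p[m][:,:2],65,134,CART))
E
```

```text
t 2.1 pos [ 470.3 -116.2  150.3] F [-0.8 -0.5  0.3] w 0.551 q [-0.49  0.16  0.74  1.89 -0.11  1.14  0.03]
tool axes x,y,z: [[-0.257, -0.966, 0.003], [0.0, -0.003, -1.0], [0.966, -0.257, 0.001]] jaw ang -0.26
shift now axes (frac): [-0.0074  0.1791 -0.0023] mm [ -5.5 134.3  -1.7]
turn deg -0.49 frac -0.0082 alt 2.9918
shift after turn (frac): [-0.0074  0.1791 -0.0022]
{'camera_matrix': array([[302.34264591,   0.        , 274.45686176],
       [  0.        , 302.34264591, 211.14931646],
       [  0.        ,   0.        ,   1.        ]]), 'eye': array([489.06026073, -45.58852102, 292.33124724]), 'attitude': array([-0.29649027,  0.03786622, -0.25735595])}
6283
(array([ 4.96148255e+02, -8.71162810e+00, -2.49284165e-01]), 6242, np.float64(2.838462372532169))
```

View pics/w1.png

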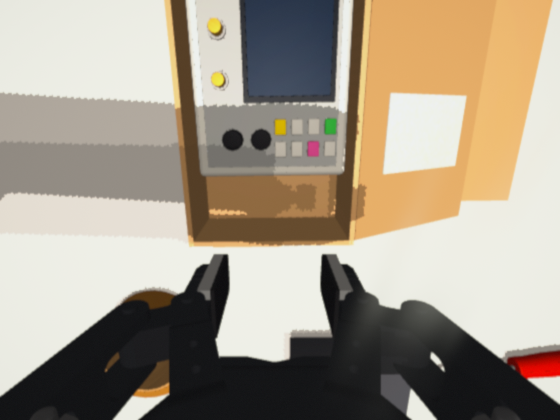

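The wrist view shows the gap at pixels (200-350, 175-240), with the fingers centred on it.

```bash
sed -i 's/^CART=.*/CART=np.array([496.4,-8.0,-0.250])/' h.py; python3 - <<'E'
from h import *
P=np.load("pics/w1P.npy");p=P.reshape(-1,3);f=tofr(CART,p[:,:2])
k=(abs(f[:,0])<55)&(f[:,1]>-130)&(f[:,1]<0)&(p[:,2]>42)&(p[:,2]<49)
for x in range(-50,60,20):
    kk=k&(abs(f[:,0]-x)<8); print(x,np.sort(f[kk,1])[:6].round(1)[[0,5]])
k=(abs(f[:,0])<40)&(f[:,1]<-120)&(f[:,1]>-150)&(p[:,2]>64)&(p[:,2]<68);print('end rim',np.percentile(f[k,1],[2,50,98]))
for sg in (-1,1):
    k=(sg*f[:,0]>55)&(sg*f[:,0]<72)&(f[:,1]<-20)&(f[:,1]>-125)&(p[:,2]>64.5)&(p[:,2]<67.5);print('side rim',np.percentile(f[k,0],[2,50,98]))
s=ctrl.state();print('tool in carton',tofr(CART,s['tool_pos'][None,:2]))
rel([*cw(0,-107),16],CART[2])
E
```

```text
-50 [-83.9 -83.7]
-30 [-83.  -82.9]
-10 [-83.4 -83.2]
10 [-83.6 -83.5]
30 [-82.7 -82.6]
50 [-83.  -82.9]
end rim [-137.3021897  -134.91279999 -132.98428236]
side rim [-68.38334225 -66.25360575 -64.22252232]
side rim [61.39866064 64.07632426 68.20571923]
tool in carton [[   0.76335481 -108.12600048]]
t 2.15 pos [ 470.4 -113.   150.2] F [ 0.1  0.1 -0.5] w 0.552 q [-0.49  0.16  0.73  1.89 -0.11  1.14  0.03]
tool axes x,y,z: [[-0.252, -0.968, 0.002], [-0.001, -0.002, -1.0], [0.968, -0.252, -0.0]] jaw ang -0.255
shift now axes (frac): [-0.0018  0.1789 -0.001 ] mm [ -1.4 134.2  -0.7]
turn deg -0.29 frac -0.0048 alt 2.9952
shift after turn (frac): [-0.0018  0.1789 -0.001 ]
```

Emit:
step_arm([
  [0.45, [0, 0.05, 0], -0.005],
  [0.45, [0, 0.05, 0], 0],
  [0.45, [0, 0.045, 0], 0],
  [0.45, [0, 0.034, 0], 0],
  [0.45, [0, 0, 0], 0],
])

```text
t: 2.57
tool_pos: [467.2, -106.9, 11.6]
tool_rot: [-1.093, 1.39, -1.38]
contact_force: [-0.8, 0.9, 0.7]
grip_width: 0.55
```

Emit:
step_arm([
  [0.45, [0, 0, 0], 0],
])

```text
t: 2.65
tool_pos: [470.0, -108.1, 15.6]
tool_rot: [-1.089, 1.387, -1.383]
contact_force: [0.2, -0.2, 1.3]
grip_width: 0.553
```

```bash
python3 - <<'E'
from h import *
rel([*cw(0,-79),16],CART[2]); s=ctrl.state();print(tofr(CART,s['tool_pos'][None,:2]))
E
```

```text
t 2.65 pos [ 470.  -108.1   15.6] F [ 0.2 -0.2  1.3] w 0.553 q [-0.41  0.37  0.66  2.02 -0.3   0.85  0.18]
tool axes x,y,z: [[-0.239, -0.971, 0.001], [-0.004, -0.0, -1.0], [0.971, -0.239, -0.003]] jaw ang -0.241
shift now axes (frac): [-0.0327 -0.0006  0.0014] mm [-24.5  -0.4   1.1]
turn deg 0.52 frac 0.0086 alt -2.9914
shift after turn (frac): [-0.0327 -0.0006  0.0011]
[[  -0.84344618 -103.51357297]]
```

Now I'll push along tool -x (carton +y), about 6 mm per row, and watch the force.

Emit:
step_arm([
  [0.45, [-0.008, 0, 0], 0.008],
  [0.45, [-0.008, 0, 0], 0],
  [0.45, [-0.005, 0, 0], 0],
  [0.45, [-0.004, 0, 0], 0],
  [0.45, [0, 0, 0], 0],
])

```text
t: 3.07
tool_pos: [477.2, -90.9, 18.1]
tool_rot: [-1.078, 1.388, -1.393]
contact_force: [-1.6, -5.7, 3.5]
grip_width: 0.551
```

```bash
python3 - <<'E'
from h import *
rel([*cw(0,-79),16],CART[2]); s=ctrl.state();print(tofr(CART,s['tool_pos'][None,:2]))
E
```

```text
t 3.07 pos [477.2 -90.9  18.1] F [-1.6 -5.7  3.5] w 0.551 q [-0.44  0.37  0.66  2.01 -0.3   0.85  0.14]
tool axes x,y,z: [[-0.248, -0.969, 0.0], [0.003, -0.001, -1.0], [0.969, -0.248, 0.003]] jaw ang -0.25
shift now axes (frac): [-0.0081  0.0028 -0.0026] mm [-6.1  2.1 -1.9]
turn deg -0.01 frac -0.0001 alt 2.9999
shift after turn (frac): [-0.0081  0.0028 -0.0026]
[[  1.91299299 -85.06525962]]
```

Emit:
step_arm([
  [0.45, [-0.003, 0, 0], 0],
  [0.45, [-0.003, 0, 0], 0],
  [0.45, [-0.002, 0, 0], 0],
  [0.45, [0, 0, 0], 0],
])

```text
t: 3.4
tool_pos: [478.5, -85.7, 18.1]
tool_rot: [-1.078, 1.389, -1.394]
contact_force: [-1.1, -6.6, 3.8]
grip_width: 0.549
```

Emit:
step_arm([
  [0.45, [-0.002, 0, 0], 0],
  [0.45, [-0.002, 0, 0], 0],
  [0.45, [0, 0, 0], 0],
])

```text
t: 3.65
tool_pos: [478.8, -84.6, 18.1]
tool_rot: [-1.079, 1.389, -1.396]
contact_force: [-3.7, -12.5, 4.7]
grip_width: 0.552
```

```bash
python3 - <<'E'
from h import *
rel([*cw(0,-79),16],CART[2]); s=ctrl.state();print(tofr(CART,s['tool_pos'][None,:2]))
E
```

```text
t 3.65 pos [478.8 -84.6  18.1] F [ -3.7 -12.5   4.7] w 0.552 q [-0.46  0.37  0.66  2.01 -0.3   0.85  0.12]
tool axes x,y,z: [[-0.25, -0.968, 0.002], [0.003, -0.003, -1.0], [0.968, -0.25, 0.004]] jaw ang -0.252
shift now axes (frac): [ 0.0005  0.0028 -0.0026] mm [ 0.4  2.1 -1.9]
turn deg -0.13 frac -0.0021 alt 2.9979
shift after turn (frac): [ 0.0005  0.0028 -0.0026]
[[  1.91104462 -78.59141099]]
```

Emit:
step_arm([
  [0.45, [-0.003, 0, 0], 0],
  [0.45, [-0.002, 0, 0], 0],
  [0.45, [0, 0, 0], 0],
])

```text
t: 3.9
tool_pos: [478.8, -84.6, 18.1]
tool_rot: [-1.081, 1.389, -1.401]
contact_force: [-6.4, -23.7, 6.0]
grip_width: 0.555
```

The scope has stalled at 24 N with the tool at carton y ≈ -78.6, where I expected it to seat. I'll back off, rise and look.

Emit:
step_arm([
  [0.45, [0.015, 0, 0], 0],
  [0.45, [0.015, 0, 0], 0],
  [0.45, [0, -0.045, 0], 0],
  [0.45, [0, -0.055, 0], 0],
  [0.45, [0, -0.05, 0], 0],
])

```text
t: 4.32
tool_pos: [472.9, -100.0, 130.8]
tool_rot: [-1.08, 1.392, -1.391]
contact_force: [2.3, 0.6, 0.9]
grip_width: 0.551
```

Emit:
step_arm([
  [0, [0.03, -0.03, 0], 0],
  [0, [0.03, 0, 0], 0],
  [0, [0, 0, 0], 0],
  [0, [0, 0, 0], 0],
])

```text
t: 4.65
tool_pos: [462.4, -144.2, 152.4]
tool_rot: [-1.077, 1.391, -1.392]
contact_force: [-0.5, 0.5, -0.1]
grip_width: 1.002
```

```bash
cat >> h.py <<'E'
def wshot(name):
    ci=camera_info("wrist");im,d=get_image("wrist");cv2.imwrite(f"pics/{name}.png",im)
    P=cloud(im,d,ci);np.save(f"pics/{name}P.npy",P);return im,P
def scopecheck(P):
    p=P.reshape(-1,3);f=tofr(CART,p[:,:2])
    k=(f[:,1]>-130)&(f[:,1]<-20)&(p[:,2]>42)&(p[:,2]<49)
    for x in range(-50,60,20):
        kk=k&(abs(f[:,0]-x)<8); print(x,np.sort(f[kk,1])[:6].round(1)[[0,5]] if kk.sum()>6 else None)
    k=(abs(f[:,0])<40)&(f[:,1]<-120)&(f[:,1]>-150)&(p[:,2]>64)&(p[:,2]<68);print('end rim',np.percentile(f[k,1],[2,50,98]))
E
python3 - <<'E'
from h import *
im,P=wshot("w2");scopecheck(P)
rel([495,-320,150],-0.26+np.pi/2)
E
```

```text
-50 [-68.8 -68.8]
-30 [-68.9 -68.9]
-10 [-68.9 -68.9]
10 [-68.9 -68.9]
30 [-69.  -68.9]
50 [-69. -69.]
end rim [-137.27871629 -135.15627496 -133.11399158]
t 4.7 pos [ 462.3 -143.1  151.7] F [-0.7  1.3  0.4] w 1.003 q [-0.46  0.16  0.77  1.89 -0.12  1.14  0.11]
tool axes x,y,z: [[-0.248, -0.969, -0.001], [0.001, 0.001, -1.0], [0.969, -0.248, 0.001]] jaw ang -0.25
shift now axes (frac): [0.2177 0.002  0.1007] mm [163.3   1.5  75.5]
turn deg -89.45 frac -1.4908 alt 1.5092
shift after turn (frac): [ 0.1028  0.002  -0.2168]
```

View pics/w2.png

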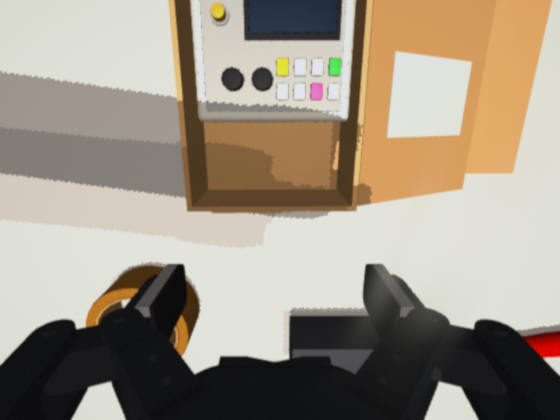

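The scope now lies straight against the cushion: its near face is at -69 in a frame biased about -1, so about -68. Next is the wide block.

```bash
python3 - <<'E'
from h import *
rows([495,-320,150],-0.26+np.pi/2-1e-3)
E
```

```text
t 4.7 pos [ 462.3 -143.1  151.7] turn -89.4 d [  32.7 -176.9   -1.7] n 13
[0, [0.0167, 0.0002, 0.0077], np.float64(-0.1146)]
[0, [0.0176, 0.0002, 0.0057], np.float64(-0.1146)]
[0, [0.0181, 0.0002, 0.0035], np.float64(-0.1146)]
[0, [0.0184, 0.0002, 0.0013], np.float64(-0.1146)]
[0, [0.0184, 0.0002, -0.0009], np.float64(-0.1146)]
[0, [0.0182, 0.0002, -0.0031], np.float64(-0.1146)]
[0, [0.0177, 0.0002, -0.0052], np.float64(-0.1146)]
[0, [0.0169, 0.0002, -0.0073], np.float64(-0.1146)]
[0, [0.0159, 0.0002, -0.0093], np.float64(-0.1146)]
[0, [0.0147, 0.0002, -0.0111], np.float64(-0.1146)]
[0, [0.0133, 0.0002, -0.0128], np.float64(-0.1146)]
[0, [0.0117, 0.0002, -0.0143], np.float64(-0.1146)]
[0, [0.0099, 0.0002, -0.0156], np.float64(-0.1146)]
```

Emit:
step_arm([
  [0, [0.0167, 0, 0.0077], -0.115],
  [0, [0.0176, 0, 0.0057], -0.115],
  [0, [0.018, 0, 0.0035], -0.115],
  [0, [0.0184, 0, 0.0013], -0.115],
  [0, [0.0184, 0, -0.0009], -0.115],
])

```text
t: 5.12
tool_pos: [475.1, -210.3, 150.6]
tool_rot: [-1.358, 0.941, -0.939]
contact_force: [0.3, -0.4, 0.3]
grip_width: 0.999
```

Emit:
step_arm([
  [0, [0.018, 0, -0.003], -0.115],
  [0, [0.0177, 0, -0.0052], -0.115],
  [0, [0.017, 0, -0.0073], -0.115],
  [0, [0.016, 0, -0.0093], -0.115],
  [0, [0.0147, 0, -0.011], -0.115],
])

```text
t: 5.53
tool_pos: [488.2, -278.2, 150.5]
tool_rot: [-1.517, 0.478, -0.475]
contact_force: [-0.9, 0.3, 0.2]
grip_width: 1.003
```

Emit:
step_arm([
  [0, [0.0133, 0, -0.013], -0.115],
  [0, [0.0117, 0, -0.0143], -0.115],
  [0, [0.01, 0, -0.0156], -0.115],
  [0, [0, 0, 0], 0],
  [0, [0, 0, 0], 0],
])

```text
t: 5.95
tool_pos: [495.5, -319.6, 150.5]
tool_rot: [-1.561, 0.204, -0.202]
contact_force: [-1.0, 0.4, 0.3]
grip_width: 1.0
```

```bash
python3 - <<'E'
from h import *
im,P=wshot("w3")
p=P.reshape(-1,3);c=im.reshape(-1,3)
m=(abs(p[:,0]-495)<90)&(abs(p[:,1]+320)<70)&(p[:,2]>57)&(p[:,2]<63)
print(m.sum(),cv2.minAreaRect(p[m][:,:2].astype(np.float32)),np.median(p[m,2]))
rel([495,-320,38],-0.26+np.pi/2)
E
```

```text
10269 ((494.3236999511719, -322.15582275390625), (60.21649169921875, 116.41803741455078), 75.4796371459961) 59.72021066032693
t 6.0 pos [ 495.6 -318.9  150.6] F [0.5 0.2 0.3] w 1.0 q [ 0.08  0.4   0.57  1.61 -0.23  1.21  2.01]
tool axes x,y,z: [[0.967, -0.255, -0.001], [-0.001, 0.001, -1.0], [0.255, 0.967, 0.001]] jaw ang 1.313
shift now axes (frac): [-0.0003  0.1501 -0.0018] mm [ -0.2 112.6  -1.3]
turn deg 0.11 frac 0.0018 alt -2.9982
shift after turn (frac): [-0.0003  0.1501 -0.0018]
```

View pics/w3.png

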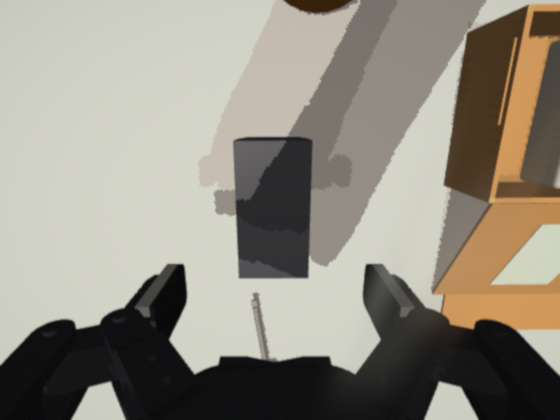

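The wide block sits centred between the open fingers, at pixel columns 235-310. The wrist fit gives centre (494.3,-322.2), and the 60.2 x 116.4 mm size confirms it is the wide one.

```bash
python3 - <<'E'
from h import *
rel([494.3,-322.2,37],1.317)
E
```

```text
t 6.0 pos [ 495.6 -318.9  150.6] F [0.5 0.2 0.3] w 1.0 q [ 0.08  0.4   0.57  1.61 -0.23  1.21  2.01]
tool axes x,y,z: [[0.967, -0.255, -0.001], [-0.001, 0.001, -1.0], [0.255, 0.967, 0.001]] jaw ang 1.313
shift now axes (frac): [-0.0004  0.1514 -0.0048] mm [ -0.3 113.6  -3.6]
turn deg -0.25 frac -0.0042 alt 2.9958
shift after turn (frac): [-0.0004  0.1514 -0.0048]
```

Emit:
step_arm([
  [0, [0, 0.04, -0.004], -0.004],
  [0, [0, 0.045, 0], 0],
  [0, [0, 0.04, 0], 0],
  [0, [0, 0.026, 0], 0],
  [0, [0, 0, 0], 0],
])

```text
t: 6.42
tool_pos: [492.4, -319.3, 33.3]
tool_rot: [-1.558, 0.204, -0.192]
contact_force: [-1.4, 0.6, -0.9]
grip_width: 1.001
```

Emit:
step_arm([
  [0, [0, 0, 0], 0],
])

```text
t: 6.5
tool_pos: [494.4, -321.4, 37.4]
tool_rot: [-1.561, 0.199, -0.196]
contact_force: [0.8, -0.5, 0.6]
grip_width: 0.998
```

```bash
python3 - <<'E'
from h import *
rel([494.3,-322.2,37],1.317)
im,P=wshot("w4")
E
```

```text
t 6.5 pos [ 494.4 -321.4   37.4] F [ 0.8 -0.5  0.6] w 0.998 q [ 0.12  0.52  0.53  1.71 -0.31  0.99  2.08]
tool axes x,y,z: [[0.968, -0.249, -0.002], [-0.002, 0.001, -1.0], [0.249, 0.968, 0.001]] jaw ang 1.319
shift now axes (frac): [ 0.0001  0.0005 -0.001 ] mm [ 0.1  0.4 -0.8]
turn deg 0.12 frac 0.002 alt -2.998
shift after turn (frac): [ 0.0001  0.0005 -0.001 ]
```

View pics/w4.png

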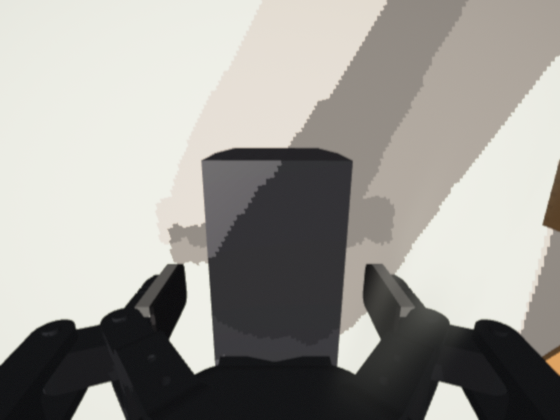

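The fingers straddle the block top, so I'll close.

Emit:
step_arm([
  [1, [0, 0, 0], 0],
  [1, [0, 0, 0], 0],
  [1, [0, 0, 0], 0],
  [1, [0, 0, 0], 0],
  [1, [0, 0, 0], 0],
])

```text
t: 6.97
tool_pos: [496.0, -323.8, 40.3]
tool_rot: [-1.563, 0.195, -0.2]
contact_force: [-1.0, 1.1, 6.2]
grip_width: 0.684
```

```bash
python3 - <<'E'
from h import *
rel([494.3,-322.2,130],1.317)
E
```

```text
t 6.97 pos [ 496.  -323.8   40.3] F [-1.   1.1  6.2] w 0.684 q [ 0.12  0.52  0.53  1.71 -0.31  0.99  2.08]
tool axes x,y,z: [[0.969, -0.249, 0.004], [0.003, -0.001, -1.0], [0.249, 0.969, -0.0]] jaw ang 1.319
shift now axes (frac): [-0.0022 -0.1197  0.0015] mm [ -1.7 -89.7   1.1]
turn deg 0.13 frac 0.0022 alt -2.9978
shift after turn (frac): [-0.0022 -0.1197  0.0015]
```

Emit:
step_arm([
  [1, [0, -0.02, 0], 0],
  [1, [0, -0.045, 0], 0],
  [1, [0, -0.045, 0], 0],
  [1, [0, -0.035, 0], 0],
  [1, [0, 0, 0], 0],
])

```text
t: 7.38
tool_pos: [497.4, -325.6, 154.2]
tool_rot: [-1.565, 0.19, -0.206]
contact_force: [0.6, -0.3, 0.7]
grip_width: 0.689
```

Emit:
step_arm([
  [1, [0, 0, 0], 0],
])

```text
t: 7.47
tool_pos: [495.9, -324.0, 149.6]
tool_rot: [-1.563, 0.193, -0.202]
contact_force: [-0.6, 0.1, -0.8]
grip_width: 0.689
```

```bash
python3 - <<'E'
from h import *
im,P=wshot("w5")
s=ctrl.state();print(s['tool_pos'],s['grip_width'],s['contact_force'])
p=P.reshape(-1,3);z=s['tool_pos'][2]
u,v=270,240;print('top pt',P[v,u])
for v in range(160,360,20): print(v,P[v,270].round(1))
rel([*cw(0,-101),150],CART[2]+np.pi/2)
E
```

```text
[ 495.01974621 -323.25573076  147.71169616] 0.6901477873661455 [-0.81079725  0.04053118 -0.46974031]
top pt [ 472.25706152 -321.37096998  168.86958919]
160 [ 438.5 -312.6  169.3]
180 [ 446.7 -314.7  168.1]
200 [ 454.8 -316.8  168.7]
220 [ 463.4 -319.1  168.7]
240 [ 472.3 -321.4  168.9]
260 [ 481.4 -323.8  169.2]
280 [ 491.3 -326.3  168.9]
300 [ 501.3 -328.9  169.2]
320 [ 512.1 -331.8  168.9]
340 [ 523.5 -334.7  168.6]
t 7.52 pos [ 495.  -323.3  147.7] F [-0.8  0.  -0.5] w 0.69 q [ 0.08  0.4   0.58  1.61 -0.23  1.2   2.03]
tool axes x,y,z: [[0.969, -0.249, 0.002], [0.002, -0.0, -1.0], [0.249, 0.969, 0.0]] jaw ang 1.319
shift now axes (frac): [-0.1026 -0.0032  0.2729] mm [-76.9  -2.4 204.7]
turn deg -0.08 frac -0.0013 alt 2.9987
shift after turn (frac): [-0.1022 -0.0032  0.2731]
```

View pics/w5.png

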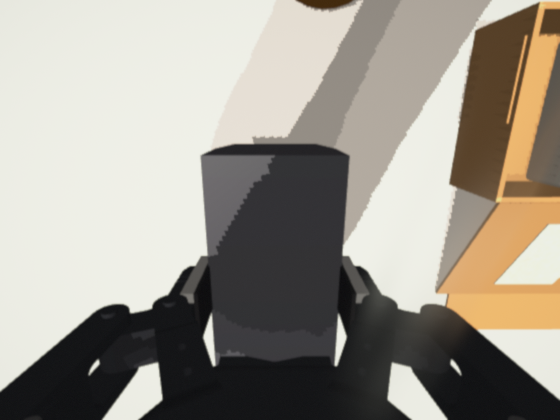

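The block is held level, with its top 21 mm above the TCP. I'll carry it over the gap.

Emit:
step_arm([
  [1, [-0.0128, 0, 0.034], 0],
  [1, [-0.0171, 0, 0.0455], 0],
  [1, [-0.0171, 0, 0.0455], 0],
  [1, [-0.0171, 0, 0.0455], 0],
  [1, [-0.0171, 0, 0.0455], 0],
])

```text
t: 7.93
tool_pos: [474.5, -149.2, 145.4]
tool_rot: [-1.562, 0.199, -0.195]
contact_force: [1.3, -0.0, -0.8]
grip_width: 0.685
```

Emit:
step_arm([
  [1, [-0.0128, 0, 0.034], 0],
  [1, [-0.0085, 0, 0.0227], 0],
  [1, [0, 0, 0], 0],
  [1, [0, 0, 0], 0],
])

```text
t: 8.27
tool_pos: [470.4, -104.7, 145.8]
tool_rot: [-1.562, 0.196, -0.194]
contact_force: [0.2, -1.1, -0.3]
grip_width: 0.685
```

```bash
python3 - <<'E'
from h import *
im,P=wshot("w6")
rel([*cw(0,-101),100],CART[2]+np.pi/2)
s=ctrl.state();print(tofr(CART,s['tool_pos'][None,:2]),s['tool_pos'])
p=P.reshape(-1,3);f=tofr(CART,p[:,:2])
k=(f[:,1]>-110)&(f[:,1]<-20)&(p[:,2]>42)&(p[:,2]<49)
for x in range(-50,60,20):
    kk=k&(abs(f[:,0]-x)<8); print(x,np.sort(f[kk,1])[:6].round(1)[[0,5]] if kk.sum()>6 else None)
zt=s['tool_pos'][2]+21
m=(abs(p[:,2]-zt)<5)&(abs(f[:,0])<80)&(abs(f[:,1]+101)<45)
print('block top in carton frame',m.sum(),cv2.minAreaRect(f[m].astype(np.float32)),f[m].min(0),f[m].max(0))
k=(abs(p[:,2]-66)<2)&(f[:,1]<-125)&(f[:,1]>-145)&(abs(f[:,0])<65);print('end rim',k.sum(),np.percentile(f[k,1],[2,50,98]) if k.any() else 0)
E
```

```text
t 8.32 pos [ 470.5 -106.1  146. ] F [0.3 0.2 0.3] w 0.687 q [-0.29  0.14  0.49  1.89 -0.07  1.13  1.55]
tool axes x,y,z: [[0.969, -0.248, -0.001], [-0.001, -0.0, -1.0], [0.248, 0.969, -0.001]] jaw ang 1.32
shift now axes (frac): [0.0012 0.0614 0.0007] mm [ 0.9 46.   0.5]
turn deg -0.04 frac -0.0007 alt 2.9993
shift after turn (frac): [0.0012 0.0614 0.0007]
[[  -0.85012464 -101.47401348]] [ 470.47123098 -106.10910795  146.04391696]
-50 [-68.  -66.6]
-30 [-42.1 -39.7]
-10 [-42.2 -41.7]
10 [-42.8 -42.5]
30 [-42.5 -42.1]
50 [-34.6 -32.2]
block top in carton frame 28041 ((-9.135475158691406, -101.62216186523438), (105.01103210449219, 86.09281158447266), 0.4154224693775177) [ -61.60735668 -144.65751768] [ 43.58737831 -58.56676676]
end rim 70 [-136.58999345 -134.37528872 -126.52988989]
```

View pics/w6.png

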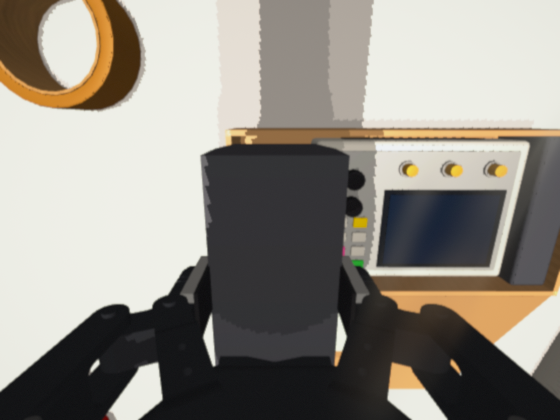

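```bash
python3 - <<'E'
from h import *
P=np.load("pics/w6P.npy");p=P.reshape(-1,3);f=tofr(CART,p[:,:2]);zt=167
m=(abs(p[:,2]-zt)<3)&(abs(f[:,0])<80)
for y in (-120,-110,-100,-90,-80):
    k=m&(abs(f[:,1]-y)<3);print(y,np.sort(f[k,0])[[0,5,20]])
for x in (-50,-40,-30,-20):
    k=m&(abs(f[:,0]-x)<3);print(x,f[k,1].min(),f[k,1].max(), np.median(p[k,2]))
E
```

```text
-120 [-61.44807474 -61.38596971 -61.04798691]
-110 [-61.55990408 -61.39536768 -61.04571988]
-100 [-61.53599312 -61.40902275 -61.09419469]
-90 [-61.56681764 -61.45060553 -61.11456934]
-80 [-61.60735668 -61.43119824 -61.14229612]
-50 -131.7701160492562 -71.24335240042777 165.50220172821216
-40 -131.61797386657548 -71.49005008279465 165.5101728362077
-30 -131.619821325501 -71.47276020896558 165.44987649890362
-20 -131.4296766613196 -71.26220220957043 165.4120928592244
```

Emit:
step_arm([
  [1, [0.0033, 0, 0.0005], 0],
  [1, [0, 0.02, 0], 0],
  [1, [0, 0.03, 0], 0],
  [1, [0, 0.02, 0], 0],
  [1, [0, 0, 0], 0],
])

```text
t: 8.73
tool_pos: [471.3, -107.3, 91.2]
tool_rot: [-1.563, 0.203, -0.195]
contact_force: [-0.5, -0.2, -0.5]
grip_width: 0.688
```

Emit:
step_arm([
  [1, [0, 0.01, 0], 0],
  [1, [0, 0.01, 0], 0],
  [1, [0, 0, 0], 0],
])

```text
t: 8.98
tool_pos: [473.2, -106.6, 78.5]
tool_rot: [-1.562, 0.198, -0.197]
contact_force: [-0.2, -0.1, -0.6]
grip_width: 0.685
```

```bash
python3 - <<'E'
from h import *
rel([*cw(0,-101),62],CART[2]+np.pi/2)
s=ctrl.state();print(tofr(CART,s['tool_pos'][None,:2]),s['tool_pos'])
im,P=wshot("w7")
im,d=get_image("side");cv2.imwrite("pics/s7.png",cv2.resize(im[150:320,200:430],None,fx=3,fy=3))
E
```

```text
t 8.98 pos [ 473.2 -106.6   78.5] F [-0.2 -0.1 -0.6] w 0.685 q [-0.27  0.24  0.48  1.96 -0.13  0.98  1.59]
tool axes x,y,z: [[0.968, -0.249, -0.001], [-0.001, -0.0, -1.0], [0.249, 0.968, -0.0]] jaw ang 1.319
shift now axes (frac): [-0.0025  0.022   0.0004] mm [-1.9 16.5  0.3]
turn deg -0.11 frac -0.0018 alt 2.9982
shift after turn (frac): [-0.0025  0.022   0.0004]
[[   1.89870403 -101.26463461]] [ 473.18640638 -106.58630925   78.47894519]
```

View pics/w7.png

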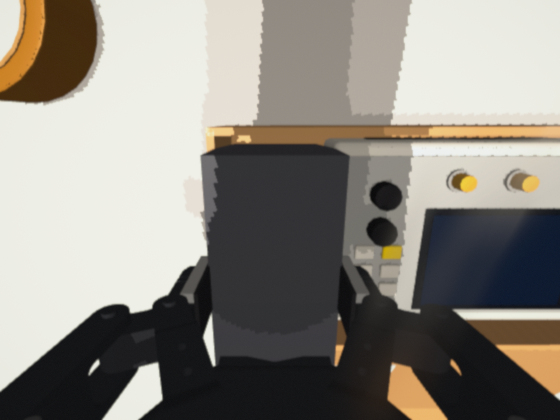

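View pics/s7.png

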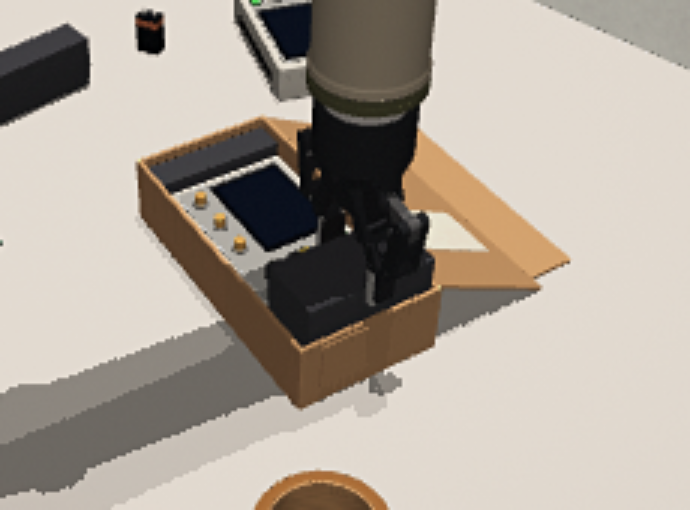

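The block has entered the gap with no contact force so far. I'll ease it down in small steps.

Emit:
step_arm([
  [1, [0, 0.006, 0], 0],
  [1, [0, 0.006, 0], 0],
  [1, [0, 0, 0], 0],
])

```text
t: 9.33
tool_pos: [473.2, -106.0, 69.6]
tool_rot: [-1.562, 0.198, -0.196]
contact_force: [0.0, 0.5, 0.7]
grip_width: 0.688
```

```bash
python3 - <<'E'
from h import *
rel([*cw(0,-101),62],CART[2]+np.pi/2)
im,d=get_image("side");cv2.imwrite("pics/s8.png",cv2.resize(im[200:300,250:380],None,fx=6,fy=6,interpolation=cv2.INTER_CUBIC))
E
```

```text
t 9.33 pos [ 473.2 -106.    69.6] F [0.  0.5 0.7] w 0.688 q [-0.26  0.25  0.48  1.97 -0.14  0.96  1.6 ]
tool axes x,y,z: [[0.969, -0.248, -0.001], [-0.001, 0.0, -1.0], [0.248, 0.969, -0.0]] jaw ang 1.32
shift now axes (frac): [-0.0023  0.0102 -0.0004] mm [-1.7  7.6 -0.3]
turn deg -0.06 frac -0.0009 alt 2.9991
shift after turn (frac): [-0.0023  0.0102 -0.0004]
```

View pics/s8.png

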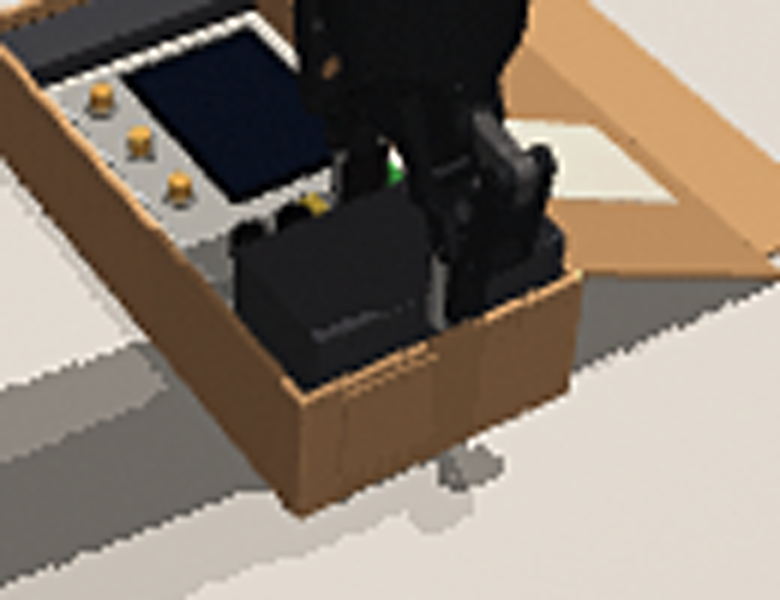

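Emit:
step_arm([
  [1, [0, 0.003, 0], 0],
  [1, [0, 0.002, 0], 0],
  [1, [0, 0, 0], 0],
])

```text
t: 9.63
tool_pos: [473.3, -106.1, 66.2]
tool_rot: [-1.562, 0.198, -0.197]
contact_force: [-0.5, -0.0, -0.9]
grip_width: 0.685
```

Emit:
step_arm([
  [1, [0, 0.003, 0], 0],
  [1, [0, 0, 0], 0],
])

```text
t: 9.8
tool_pos: [473.4, -106.2, 64.0]
tool_rot: [-1.562, 0.197, -0.197]
contact_force: [-0.2, -0.7, -0.3]
grip_width: 0.684
```

Emit:
step_arm([
  [0.1, [0, 0, 0], 0],
  [0.1, [0, 0, 0], 0],
  [0.1, [0, 0, 0], 0],
  [0.1, [0, -0.01, 0], 0],
  [0, [0, -0.03, 0], 0],
])

```text
t: 10.22
tool_pos: [471.4, -105.8, 92.5]
tool_rot: [-1.562, 0.201, -0.193]
contact_force: [-0.2, 0.6, -0.1]
grip_width: 0.993
```

Emit:
step_arm([
  [0, [0, -0.05, 0], 0],
  [0, [0, -0.045, 0], 0],
  [1, [0, 0, 0], 0],
  [1, [0, 0, 0], 0],
])

```text
t: 10.55
tool_pos: [475.1, -106.5, 168.3]
tool_rot: [-1.561, 0.193, -0.201]
contact_force: [0.3, -0.0, -0.1]
grip_width: 0.743
```

```bash
python3 - <<'E'
from h import *
im,P=wshot("w9")
rel([*cw(0,-101),70],CART[2]+np.pi/2)
p=P.reshape(-1,3);f=tofr(CART,p[:,:2]);c=im.reshape(-1,3).astype(int)
m=(abs(f[:,0])<50)&(abs(f[:,1]+101)<24)&(p[:,2]<110)
for x in (-50,-30,-10,10,30,50):
    print(x,[ (round(float(np.median(p[k,2])),1) if k.sum()>3 else None) for y in (-122,-110,-100,-90,-80) for k in [(abs(f[:,0]-x)<4)&(abs(f[:,1]-y)<4)&(p[:,2]<110)]])
E
```

```text
t 10.6 pos [ 474.  -106.2  166.6] F [-1.   0.5 -0.6] w 0.665 q [-0.3   0.13  0.49  1.86 -0.07  1.17  1.54]
tool axes x,y,z: [[0.969, -0.249, 0.002], [0.002, 0.0, -1.0], [0.249, 0.969, 0.001]] jaw ang 1.32
shift now axes (frac): [-0.0037  0.1288 -0.0005] mm [-2.8 96.6 -0.4]
turn deg -0.07 frac -0.0011 alt 2.9989
shift after turn (frac): [-0.0037  0.1288 -0.0005]
-50 [63.6, 63.8, 63.6, 63.8, 63.7]
-30 [63.7, 63.8, 63.7, 63.6, 63.7]
-10 [63.7, 63.5, 63.6, 63.5, 63.6]
10 [63.7, 63.7, 63.5, 63.9, 63.7]
30 [63.6, 63.8, 63.8, 63.7, 63.7]
50 [63.8, 63.8, 63.6, 63.6, 63.7]
```

View pics/w9.png

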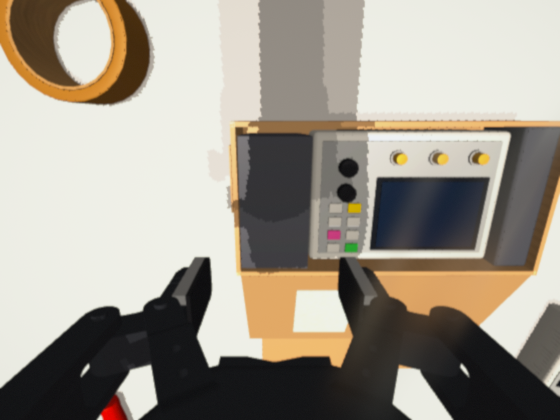

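The block dropped level, with its top at 63.7 mm (64 expected) at every sampled point. I'll confirm with a gentle press using the shut fingers.

Emit:
step_arm([
  [1, [-0.003, 0.02, 0], 0],
  [1, [0, 0.04, 0], 0],
  [1, [0, 0.04, 0], 0],
  [1, [0, 0.02, 0], 0],
  [1, [0, 0, 0], 0],
])

```text
t: 11.02
tool_pos: [467.6, -105.1, 71.2]
tool_rot: [-1.563, 0.204, -0.19]
contact_force: [-0.8, 0.2, 0.1]
grip_width: -0.001
```

Emit:
step_arm([
  [1, [0, 0, 0], 0],
])

```text
t: 11.1
tool_pos: [470.0, -105.7, 74.5]
tool_rot: [-1.562, 0.2, -0.195]
contact_force: [0.0, 0.7, -0.3]
grip_width: -0.003
```

Emit:
step_arm([
  [1, [0, 0.007, 0], 0],
  [1, [0, 0.003, 0], 0],
  [1, [0, 0.002, 0], 0],
  [1, [0, 0, 0], 0],
])

```text
t: 11.43
tool_pos: [471.6, -105.7, 66.8]
tool_rot: [-1.562, 0.197, -0.198]
contact_force: [0.1, -0.1, 0.1]
grip_width: 0.002
```

Emit:
step_arm([
  [1, [0, 0.002, 0], 0],
  [1, [0, 0.002, 0], 0],
  [1, [0, 0, 0], 0],
])

```text
t: 11.68
tool_pos: [471.7, -105.7, 64.1]
tool_rot: [-1.561, 0.197, -0.198]
contact_force: [-2.5, 0.0, 6.2]
grip_width: -0.002
```

Emit:
step_arm([
  [1, [0, 0.003, 0], 0],
  [1, [0, 0.001, 0], 0],
  [1, [0, 0, 0], 0],
])

```text
t: 11.93
tool_pos: [471.8, -105.7, 63.9]
tool_rot: [-1.56, 0.197, -0.198]
contact_force: [-17.5, 3.6, 43.9]
grip_width: -0.002
```

Emit:
step_arm([
  [1, [0, -0.01, 0], 0],
  [1, [0, -0.03, 0], 0],
  [1, [0, -0.05, 0], 0],
  [1, [0, -0.05, 0], 0],
  [1, [0.03, -0.03, 0], 0],
])

```text
t: 12.35
tool_pos: [492.0, -111.4, 192.0]
tool_rot: [-1.56, 0.196, -0.2]
contact_force: [1.7, -1.7, 0.6]
grip_width: 0.001
```

Emit:
step_arm([
  [1, [0, 0, -0.05], 0],
  [1, [0, 0, -0.05], 0],
  [1, [0, 0, -0.05], 0],
  [1, [0, 0, 0], 0],
])

```text
t: 12.68
tool_pos: [462.0, -228.5, 188.9]
tool_rot: [-1.565, 0.205, -0.206]
contact_force: [-1.3, -0.7, -0.1]
grip_width: -0.002
```

```bash
python3 - <<'E'
from h import *
print(ctrl.state()['tool_pos'],ctrl.state()['contact_force'])
for n in ["scene","side"]:
    ci=camera_info(n);im,d=get_image(n);cv2.imwrite(f"pics/{n}F.png",im);P=cloud(im,d,ci)
    p=P.reshape(-1,3);f=tofr(CART,p[:,:2])
    for x in (-45,-20,20,45):
        print(n,x,[(round(float(np.median(p[k,2])),1) if k.sum()>2 else None) for y in (-122,-101,-80) for k in [(abs(f[:,0]-x)<8)&(abs(f[:,1]-y)<6)&(p[:,2]<110)]])
    a=cv2.imread(f"pics/{n}0.png");df=cv2.absdiff(a,im).max(2);cv2.imwrite(f"pics/{n}D.png",np.hstack([cv2.resize(im,None,fx=.7,fy=.7),cv2.cvtColor(cv2.resize(df,None,fx=.7,fy=.7),cv2.COLOR_GRAY2BGR)]))
    m=(p[:,0]>400)&(p[:,0]<620)&(p[:,1]>280)&(p[:,1]<420)&(p[:,2]>55);print('narrow',cv2.minAreaRect(p[m][:,:2].astype(np.float32)))
E
```

```text
[ 462.00089442 -228.50284808  188.85772882] [-1.28048026 -0.68328816 -0.11109101]
scene -45 [64.7, 64.1, 64.6]
scene -20 [64.9, 65.0, 64.3]
scene 20 [64.5, 63.6, 64.2]
scene 45 [64.2, 64.3, 64.7]
narrow ((513.1512451171875, 358.05657958984375), (37.883262634277344, 119.19528198242188), 85.9455337524414)
side -45 [63.7, 63.3, 63.5]
side -20 [63.7, 63.4, 63.4]
side 20 [63.3, 63.3, 63.4]
side 45 [63.5, 63.6, 63.8]
narrow ((509.8677978515625, 356.8600158691406), (43.344234466552734, 119.90449523925781), 85.55178833007812)
```

View pics/sceneD.png

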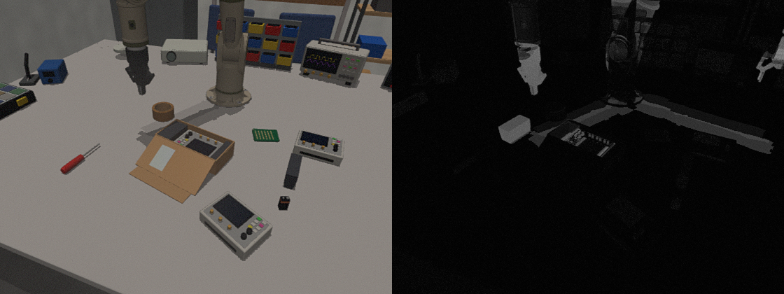

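View pics/sideF.png

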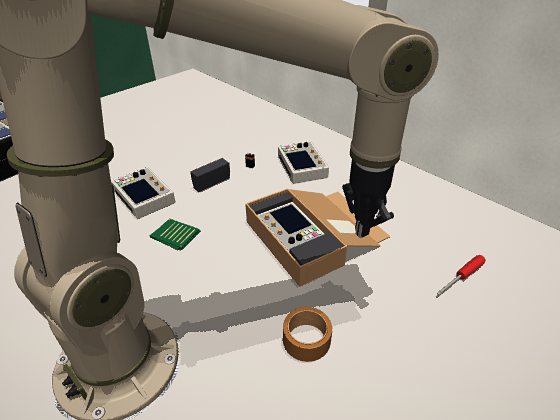

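```bash
python3 - <<'E'
from h import *
P=np.load("pics/w9P.npy");p=P.reshape(-1,3);f=tofr(CART,p[:,:2])
k=(abs(f[:,0])<50)&(p[:,2]>43)&(p[:,2]<48)&(f[:,1]>-66)&(f[:,1]<110)
print('scope y',np.percentile(f[k,1],[0.2,99.8]))
k=(abs(f[:,0])<50)&(p[:,2]>55)&(p[:,2]<60)&(f[:,1]>90)&(f[:,1]<131);print('cushion top y',np.percentile(f[k,1],[0.5,99.5]))
k=(abs(f[:,0])<50)&(p[:,2]>60)&(p[:,2]<65.5)&(f[:,1]>-140)&(f[:,1]<-60);print('block y',np.percentile(f[k,1],[0.5,99.5]))
ctrl.hand_in()
print(ctrl.state()['t'])
E
```

```text
scope y [-65.71965233 101.71583252]
cushion top y [100.37298879 130.9487726 ]
block y [-138.72235693  -72.42441638]
the job is handed in; nothing more can be done
the job is handed in; nothing more can be done
```

The oscilloscope now sits against the foam cushion, and the wide foam block fills the gap at the other end, down on the carton's floor. I handed the job in at about 13 s of the 51 s limit, with the arm clear of everything.

- **Oscilloscope:** I pushed it about 15 mm with the half-open fingers until it stopped moving at about 25 N. Afterwards its near face was straight across the carton and its far end was at y ≈ +101.7 mm. The cushion face is at +102 mm (it measured +100.4 mm in the same view).
- **Foam block:** I pinched it by the top, lowered it partway into the gap and released it; it then dropped level. A press with the shut fingers moved it no further. Its top is at 63.3–65.0 mm across both fixed cameras, where 64 mm means it is on the floor.
- **Everything else:** Before and after pictures show only the block, the oscilloscope, the arm and its shadow changed. The narrow block's position is the same to within 1 mm.

**Where checks disagreed or ran high:**
- The cameras differed from each other by up to about 4 mm, so I took final positions from the close wrist view.
- The confirming press on the block reached about 47 N at the fingers, more than I meant. That is below the 120 N wrist limit, and only the fingertips were in contact.

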